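# Tip the tall converter onto the service board

### The job

On the repair bench two look-alike power converters stand on end in front of the low service board. Slide the taller one up to the board's near edge, tip it over that edge so that it lies on its vented face on the board, then push it along until its fan end is snug and square against the wooden back fence. Leave the short converter standing where it is, do not touch the lamp bar overhead, and leave the meter, the jar and the screwdriver alone.

Things in the scene. Friction and masses are not known exactly. Their poses are not given: they have to be found in the camera images.
- board: Fixed board, 195 mm deep (x), 380 mm wide (y), black rubber top 12 mm above the bench. Origin: bench level, middle of its near edge, a straight 12 mm aluminium step (the low stop) on the robot's right. x points from this edge to the back, roughly to the robot's left; y roughly towards the robot. A wooden fence 36 mm high runs along the whole back, its near face at x = 175 mm. No side walls.
- lamp: Lamp bar, 24 mm thick, 380 mm long, on one 18 mm post beyond the board (board x = -20, y = -230 mm; foot 80 x 60 mm). Axes as the board's; origin on the bar's axis, 295 mm above the bench, 20 mm in front of the board's near edge; the bar spans y = -240 to +140 mm. A tool pointing straight down behind a converter at the edge would hit it: lean it back, away from the board, by about 45 degrees.
- tall_unit: Taller converter: loose aluminium box 90 (x) x 100 (y) x 150 mm high (z), 0.5 to 0.9 kg, too thick to grip. Origin: centre of underside, between four slick nylon feet. +x points out of the black-vented face that looks at the board; the opposite face has a blue patch. Starts 22 to 42 mm short of the edge, up to 0.15 rad askew, at board y about +85 or -85 mm.
- tall_unit_top (a point): Centre of the tall converter's fan end (black 60 mm disc), 150 mm from its origin along its z. The nylon feet (friction about 0.2) make the box slide until it meets the step; pushed high there it tips, and past about 32 degrees it falls by itself, its foot end then lying 15 to 50 mm in front of the edge. Its sides have friction about 0.6.
- short_unit: The short converter: same make, 90 by 100 mm but only 115 mm high, 0.7 kg, standing upright on the same kind of feet in the other place. Origin: centre of its underside, z up. To be left alone.
- meter: Bystander: orange hand multimeter lying on the bench behind the board's fence, 150 x 75 x 38 mm, origin at the centre of its underside, long side along its x.
- screw_jar: Bystander: amber jar with a black lid, 60 mm diameter, 85 mm high, standing behind the fence. Origin: centre of its underside.
- driver: Bystander: screwdriver with a green handle, 190 mm long, 26 mm thick, lying on the bench well in front of the board's edge, its x along its length to the tip.
There are look-alikes about, which are no part of the job. Leave any purple or yellow look-alike of the tall_unit alone.

How it is judged:
On the way, in this order (a step that is already met when the one before it is completed fails the run):
1. the tall converter stands upright against the board's near edge (within 9 mm) (x of tall_unit in the frame of board above -0.054 m and angle between tall_unit's own z axis and vertical below 0.15 rad), for 0.1 s.
2. it lies on its vented face on the board (angle between tall_unit's own x axis and vertical above 2.98 rad and z of tall_unit_top in the frame of board between 0.045 and 0.07 m and y of tall_unit in the frame of board between -0.16 and 0.16 m), for 0.2 s.
At the end, for the whole second after the job is handed in: The tall converter is at rest lying on its vented face on the board (within about 9 degrees of flat), fan end within 7 mm of the back fence and square to it within 0.09 rad; the short converter still stands upright within 15 mm of where it was (all of step 2 and x of tall_unit_top in the frame of board above 0.168 m and angle between the z axis of tall_unit and the x axis of board, either way round below 0.09 rad and linear speed of tall_unit below 0.01 m/s and distance of short_unit from where it was at the start of the episode below 0.015 m and angle between short_unit's own z axis and vertical below 0.15 rad); the robot touches nothing.
It fails at once if the lamp bar is touched (contact force between any of the arm, the fingers, tall_unit and lamp above 1 N).
It fails at once if the short converter is moved more than 15 mm or tipped (not (distance of short_unit from where it was at the start of the episode below 0.015 m and angle between short_unit's own z axis and vertical below 0.15 rad)).
It fails at once if a bystander (meter, jar, screwdriver) is moved more than 20 mm (distance of any of meter, screw_jar, driver from where it was at the start of the episode above 0.02 m).
It also fails if it takes over 48 s, if anything falls off the work surface, if the arm or the gripper's body presses on something with over 40 N, if the wrist force passes 120 N, or if a joint passes its speed limit or range.

### The arm

A 6-joint arm with a two-finger parallel gripper is mounted at the origin on the work surface. World frame = base frame: x ahead of the robot, y to its left, z up, the work surface at z = 0. Lengths are in m, angles in rad, forces in N, time in s.
With the tool pointing down it reaches from about 0.25 to 0.775 m from the base axis. Payload 4 kg.
Tool frame: the origin (TCP) lies on the front face of the gripper's body, between the roots of the fingers; the fingertips stand 97 mm ahead of it and the grasp point (between the pads) lies 78 mm ahead of it; z points along the fingers, y is the direction in which the jaws open and shut (so a half turn about z gives the same grasp; the last joint's range is limited). The gripper opens to 94 mm and grips with 3 to 60 N. Pads are 16 mm wide; open, the fingers measure 119 mm over their backs; the gripper's body (75 mm by 177 mm) begins 78 mm behind the grasp point.
Start: joints at [1.228, 0.087, 1.371, -0, 1.684, -0.103], TCP at [0.131, 0.534, 0.303] pointing down, gripper open.
Joint ranges: [-3.1, 3.1], [-0.76, 2.03], [0.27, 2.55], [-1.08, 4.22], [0.17, 2.65], [-2.57, 2.57]. Speed limits (rad/s): [2.79, 2.79, 3.14, 3.14, 3.14, 3.14].

### API

Orientations are given as a unit quaternion [x, y, z, w].
In Python, from bench import arm gives the robot as it stands.
- The arm moves only by the tool step_arm, never from a script. Its arguments are lists of equal length, an entry for each row: "translation": the shift along the world's x, y, z in m, a list of three; "rot": the turn, a rotation vector about the world's x, y, z in rad, a list of three; "grip": the finger opening in m, from 0 to 0.094. A call has 1 to 20 rows; each row shifts and turns the pose as measured when the row begins; what a row does not reach is not made up. A row lasts 1/12 s, in which the tool goes at most 41.7 mm and 7.16 degrees, less where a joint would pass 70% of its speed; a pose out of reach is approached as far as the arm can. A call with a gripper value outside its range is refused whole. The fingers move at their own pace and stop on an object; "newtons" is the grip in N (left out, the last holds). Time passes only in rows, so rows that do not move let the fingers close. It gives the time, the measured TCP pose, the force and the opening at its end, in the units of the state.
- arm.read_state(): the state, without advancing time (a new reading comes with each control period).
- arm.camera(name): name is "scene" or "top" or "wrist"; returns a dict with "color" (384x512x3 uint8, blue, green, red), "fx", "fy", "cx", "cy" (pixels), "k1" (the pictures are not rectified: a ray, as slopes to the right and down, at radius r is drawn at 1 + k1 r^2 times it, then the intrinsics apply), "R" (3x3) and "t" (3): a world point X has camera coordinates R X + t. Camera axes: x right, y down, z forward; pixel columns grow to the right and rows downward; lengths in m; the calibration is good to about 2 mm. A picture is of the moment at which its call begins. There is no depth.
- arm.job_done(): hands the job in, once; it reports no verdict.
The state is a dict: "clock": time; "q": joint angles; "qvel": joint speeds; "tau": joint torques, N m; "tcp_pos": TCP position; "eef_rot": TCP orientation; "wrist_force": force on the tool from outside, world axes, zero at the start; "ft_torque": the same for the moment, N m; "opening": opening from 0.0 (shut) to 1.0 (fully open).
Only numpy, scipy, OpenCV 4.12 (cv2) and the standard library are available. Lean on these libraries where they do the work, as an engineer would, in place of code of your own. Each camera call takes 0.05 s, during which the arm holds its last target.

## Working session

There is one attempt and no reset: what is moved stays moved. The work goes in short steps, Python scripts to look and compute and a tool call to move; the robot and the scene stay as the last step left them, time stands still between calls to the robot, and variables do not carry over. Pictures are saved under pics/ and viewed, and the job is handed in when it is done.

Besides the shell and the picture viewer there is one more tool, called after "Call:" by a JSON object that holds its "fn" and its "kwargs". step_arm: Moves the arm, as the interface text tells. Its arguments: {"type":"object","properties":{"translation":{"type":"array","items":{"type":"array","items":{"type":"number"}}},"rot":{"type":"array","items":{"type":"array","items":{"type":"number"}}},"grip":{"type":"array","items":{"type":"number"}},"newtons":{"type":"number"}},"required":["translation","rot","grip"]}

```bash
ls; mkdir -p pics; python3 - <<'E'
from bench import arm
import cv2,pickle
s=arm.read_state(); print(s)
for n in ("scene","top","wrist"):
    c=arm.camera(n); cv2.imwrite(f"pics/{n}0.png",c["color"]); pickle.dump(c,open(f"{n}0.pkl","wb"))
    print(n,c["fx"],c["fy"],c["cx"],c["cy"],c["k1"],c["R"],c["t"])
E
```

```text
pics
{'clock': 0.0, 'q': array([ 1.22785699e+00,  8.79546764e-02,  1.37224084e+00, -9.73745135e-08,
        1.68356264e+00, -1.03104878e-01]), 'qvel': array([ 1.90207405e-03,  2.10241645e-03,  1.47661142e-04,  1.13063986e-03,
       -1.54728650e-05,  2.17344559e-03]), 'tau': array([ 1.25067862e-03, -3.40174878e+01, -3.02436054e+01,  7.18907034e-02,
        3.26660858e-02, -1.75419564e-04]), 'tcp_pos': array([0.13054517, 0.53394785, 0.30151091]), 'eef_rot': array([ 1.19629965e-01,  9.92817959e-01, -1.05594731e-03, -2.39433752e-04]), 'wrist_force': array([-0.54436333,  0.14518278, -0.25168154]), 'ft_torque': array([ 0.02278094, -0.02463723,  0.039134  ]), 'opening': 0.9995820183427951}
scene 388.63213723581123 388.63213723581123 252.57881751553543 185.82546430496572 -0.07143945514142636 [[ 0.50252764  0.86450824 -0.00956427]
 [ 0.62836877 -0.37281631 -0.68275961]
 [-0.59381702  0.33709569 -0.73058048]] [-0.22325955 -0.19029072  1.65320907]
top 399.1893287998813 399.1893287998813 259.38000396741705 191.14976977375014 -0.025198159136230865 [[-0.02657431 -0.99964158  0.00324202]
 [-0.99407684  0.02608421 -0.10550283]
 [ 0.10538045 -0.00602648 -0.99441372]] [-0.02765243  0.5302787   1.4639775 ]
wrist 337.64991419755034 337.64991419755034 259.0516647418409 197.72619323391564 -0.047436810883721835 [[ 0.23713604  0.97147287 -0.00263904]
 [ 0.93099428 -0.22647754  0.28628232]
 [ 0.27751782 -0.07034479 -0.95814168]] [-0.5489338  -0.02998472  0.39334989]
```

View pics/scene0.png

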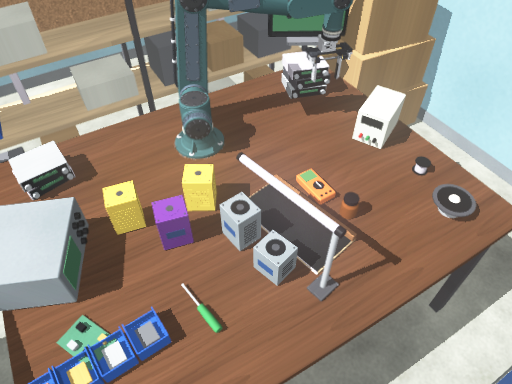

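View pics/top0.png

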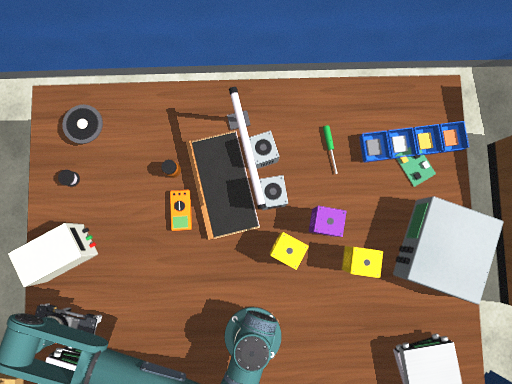

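View pics/wrist0.png

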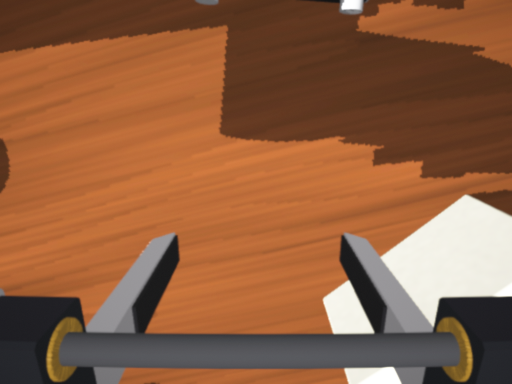

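Candidates for the tall unit: the grey box at scene (241,221) / top (272,191), the grey box at scene (275,257) / top (264,149), the purple one at scene (172,222), and the yellow ones at (199,187) and (124,207). The last three are ruled out by colour. I'll compare the two grey ones in a close crop.

```bash
python3 - <<'E'
import cv2
a=cv2.imread("pics/scene0.png")[140:310,190:370]; cv2.imwrite("pics/c1.png",cv2.resize(a,None,fx=4.4/1.35,fy=4.4/1.35,interpolation=cv2.INTER_CUBIC))
a=cv2.imread("pics/top0.png")[80:245,160:345]; cv2.imwrite("pics/c2.png",cv2.resize(a,None,fx=3.5,fy=3.5,interpolation=cv2.INTER_CUBIC))
E
```

```text
(no output)
```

View pics/c1.png

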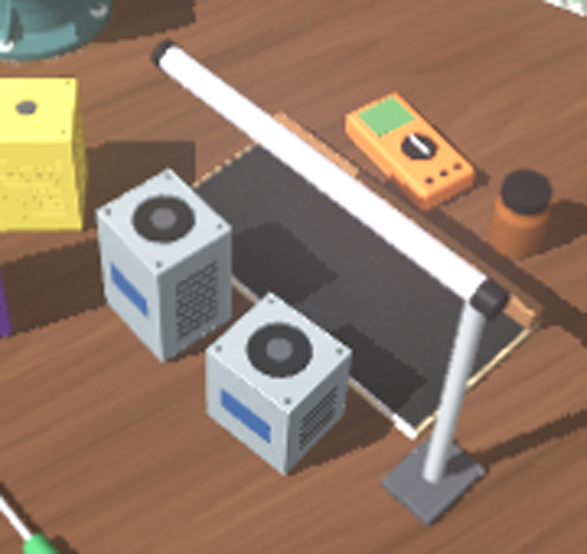

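View pics/c2.png

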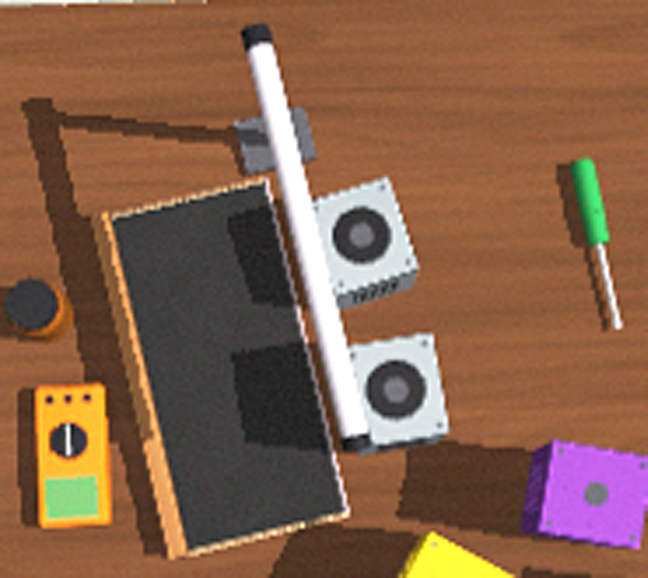

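The grey box at scene (241,221) has a vertical edge about 92 px long in the crop, against about 70 px for the other. That ratio of 1.31 matches 150/115, so it is the tall unit, at board y about +85 (robot side). Next I'll zoom in for precise corners.

```bash
python3 - <<'E'
import cv2
def crop(src,x0,y0,w,h,s,out):
    a=cv2.imread(src)[y0:y0+h,x0:x0+w]; a=cv2.resize(a,None,fx=s,fy=s,interpolation=cv2.INTER_CUBIC)
    for i in range(0,w,10): cv2.line(a,(i*s,0),(i*s,6 if i%50 else 14),(0,0,255),1); cv2.putText(a,str(x0+i),(i*s,22),0,.35,(0,0,255),1)
    for i in range(0,h,10): cv2.line(a,(0,i*s),(6,i*s),(0,0,255),1); cv2.putText(a,str(y0+i),(8,i*s+4),0,.35,(0,0,255),1)
    cv2.imwrite(out,a)
crop("pics/scene0.png",210,180,100,74,8,"pics/z1.png")
crop("pics/top0.png",225,110,80,70,8,"pics/z2.png")
crop("pics/top0.png",185,170,110,74,7,"pics/z3.png")
E
```

```text
(no output)
```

View pics/z1.png

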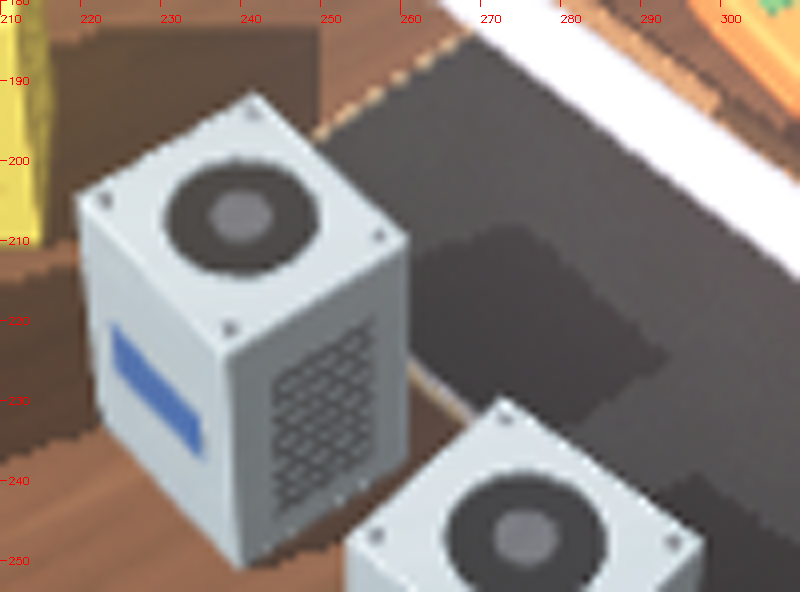

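View pics/z2.png

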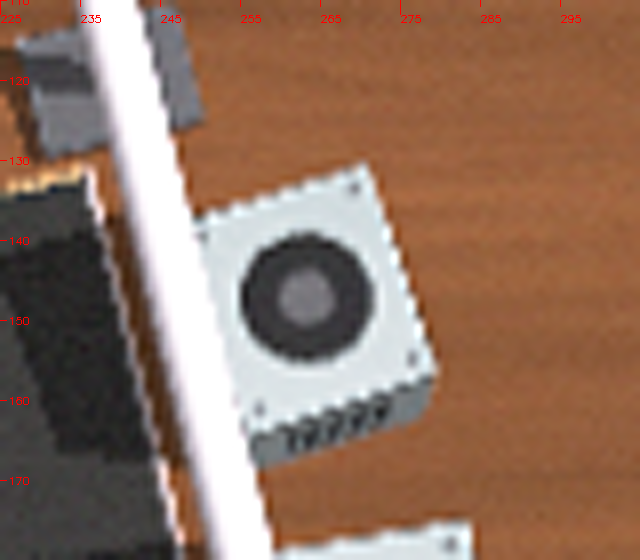

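View pics/z3.png

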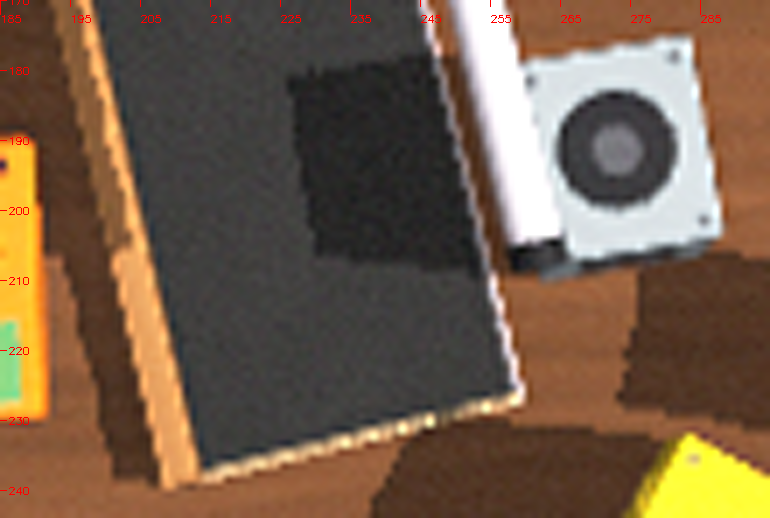

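```bash
cat > h.py <<'E'
import numpy as np,pickle
from scipy.optimize import least_squares
from scipy.spatial.transform import Rotation as Rn
def proj(c,X):
    p=np.atleast_2d(X)@np.array(c["R"]).T+np.array(c["t"]); s=p[:,:2]/p[:,2:]
    s=s*(1+c["k1"]*(s**2).sum(1,keepdims=True))
    return s*[c["fx"],c["fy"]]+[c["cx"],c["cy"]]
def pix(z,s,off): return (np.array(z,float)+.5)/s-.5+np.array(off)
def frame(p,L):  # p=(x,y,yaw)
    L=np.atleast_2d(L); c,s=np.cos(p[2]),np.sin(p[2])
    return np.c_[p[0]+c*L[:,0]-s*L[:,1],p[1]+s*L[:,0]+c*L[:,1],L[:,2]]
E
cat > fit0.py <<'E'
from h import *
S=pickle.load(open("scene0.pkl","rb"));T=pickle.load(open("top0.pkl","rb"))
z1=lambda z:pix(z,8,(210,180)); z2=lambda z:pix(z,8,(225,110)); z3=lambda z:pix(z,7,(185,170))
def fit(obs,p0):
    def r(p): return np.concatenate([(proj(c,frame(p,L))[0]-u) for c,u,L in obs])
    o=least_squares(r,p0,loss="soft_l1"); print(np.round(o.x,4)); print(np.round(r(o.x).reshape(-1,2),1).tolist()); return o.x
# x axis of box/board ~ world +y => yaw ~ pi/2 ; local +y then = world -x
board=fit([(T,z3((520,400)),(0,.19,.012)),(T,z2((88,170)),(0,-.19,.012)),(T,z3((205,470)),(.175,.19,.012)),(T,z3((163,485)),(.195,.19,.036)),(S,np.array([316.4,273.8]),(0,-.19,.012))],[.4,.0,1.57])
h=.15
tall=fit([(S,z1((252,92)),(.045,.05,h)),(S,z1((408,236)),(.045,-.05,h)),(S,z1((225,356)),(-.045,-.05,h)),(S,z1((78,198)),(-.045,.05,h)),(S,z1((241,217)),(0,0,h)),
 (S,z1((242,569)),(-.045,-.05,0.003)),(S,z1((102,425)),(-.045,.05,.003)),
 (T,z3((617,149)),(0,0,h)),(T,z3((690,38)),(-.045,-.05,h)),(T,z3((722,236)),(-.045,.05,h))],[.4,-.05,1.57])
h=.115
short=fit([(S,z1((503,397)),(.045,.05,h)),(S,z1((347,540)),(-.045,.05,h)),(S,z1((705,543)),(.045,-.05,h)),(T,z2((306,297)),(0,0,h)),(T,z2((368,163)),(-.045,-.05,h)),(T,z2((437,373)),(-.045,.05,h))],[.55,-.05,1.57])
def rel(b,p):
    d=p[:2]-b[:2];c,s=np.cos(b[2]),np.sin(b[2]); return np.round([c*d[0]+s*d[1],-s*d[0]+c*d[1],p[2]-b[2]],4)
print("tall in board",rel(board,tall),"short",rel(board,short))
E
python3 fit0.py
```

```text
[5.8420e-01 1.5000e-03 1.7784e+00]
[[0.4, -0.3], [0.7, -0.9], [-0.2, 0.6], [-0.2, -0.2], [0.1, -1.0]]
[ 0.5167 -0.0867  1.7164]
[[0.4, -0.5], [0.6, 0.1], [0.2, -0.3], [-0.7, -0.4], [0.0, -0.2], [-0.3, 0.4], [-0.5, -0.8], [0.0, -0.1], [-0.1, -0.7], [0.5, -0.5]]
[ 0.68   -0.0584  1.8568]
[[0.2, -0.6], [-0.5, -0.5], [0.3, -0.3], [0.2, -0.3], [0.1, -0.4], [0.2, -0.4]]
tall in board [-0.0724  0.0842 -0.062 ] short [-0.0784 -0.0815  0.0784]
```

```bash
python3 - <<'E'
from h import *
S=pickle.load(open("scene0.pkl","rb"));T=pickle.load(open("top0.pkl","rb"))
# bystanders: purple/yellow top centres seen in both views -> triangulate
for n,us,ut in (("purple",(170,207),(330,221)),("yellowR",(200,174),(290,251)),("yellowL",(122,191),(366.5,262.5))):
    o=least_squares(lambda X:np.r_[proj(S,X)[0]-us,proj(T,X)[0]-ut],[.4,-.2,.1]); print(n,np.round(o.x,3),np.round(o.fun,1))
E
```

```text
purple [ 0.408 -0.277  0.152] [-0.5  0.  -0.5 -0.2]
yellowR [ 0.312 -0.135  0.141] [-1.6  0.1 -1.5 -0.6]
yellowL [ 0.266 -0.39   0.155] [-1.4 -0.  -1.4 -0.4]
```

Call:
{"fn": "step_arm", "kwargs": {"translation": [[-0.004,-0.025,0.025],[-0.004,-0.025,0.025],[-0.004,-0.025,0.025],[-0.004,-0.025,0.025],[-0.004,-0.025,0.025],[-0.004,-0.025,0.025],[-0.004,-0.025,0.025],[-0.004,-0.025,0.025]], "rot": [[0,0,0],[0,0,0],[0,0,0],[0,0,0],[0,0,0],[0,0,0],[0,0,0],[0,0,0]], "grip": [0.05,0.05,0.05,0.05,0.05,0.05,0.05,0.05]}}

```text
clock: 0.82
tcp_pos: [0.0962, 0.3258, 0.4937]
eef_rot: [0.119, 0.993, -0.015, -0.004]
wrist_force: [0.7, 0.4, -0.2]
opening: 0.536
```

Call:
{"fn": "step_arm", "kwargs": {"translation": [[0.023,-0.028,0.001],[0.023,-0.028,0.001],[0.023,-0.028,0.001],[0.023,-0.028,0.001],[0.023,-0.028,0.001],[0.023,-0.028,0.001],[0.023,-0.028,0.001],[0.023,-0.028,0.001],[0.023,-0.028,0.001],[0.023,-0.028,0.001],[0.008,-0.03,0],[0.008,-0.03,0],[0.008,-0.03,0],[0.008,-0.03,0],[0.008,-0.03,0],[0.008,-0.03,0],[0.008,-0.03,0],[0.008,-0.03,0],[0.008,-0.03,0],[0.008,-0.03,0]], "rot": [[0,0,-0.056],[0,0,-0.056],[0,0,-0.056],[0,0,-0.056],[0,0,-0.056],[0,0,-0.056],[0,0,-0.056],[0,0,-0.056],[0,0,-0.056],[0,0,-0.056],[0,0,-0.056],[0,0,-0.056],[0,0,-0.056],[0,0,-0.056],[0,0,-0.056],[0,0,-0.056],[0,0,-0.056],[0,0,-0.056],[0,0,-0.056],[0,0,-0.056]], "grip": [0.05,0.05,0.05,0.05,0.05,0.05,0.05,0.05,0.05,0.05,0.05,0.05,0.05,0.05,0.05,0.05,0.05,0.05,0.05,0.05]}}

```text
clock: 2.48
tcp_pos: [0.4058, -0.2885, 0.5086]
eef_rot: [0.645, 0.765, -0.003, -0.003]
wrist_force: [-0.3, 0.5, -0.3]
opening: 0.534
```

```bash
cat >> h.py <<'E'
B=np.array([.5842,.0015,1.7784])
def report(arm,tipB=None,lean=45):
    s=arm.read_state(); p=np.array(s["tcp_pos"]); R=Rn.from_quat(s["eef_rot"]).as_matrix()
    c,sn=np.cos(B[2]),np.sin(B[2]); bx=np.array([c,sn,0]);by=np.array([-sn,c,0]); ez=np.array([0,0,1.])
    O=np.array([B[0],B[1],0]); tip=p+.097*R[:,2]
    tb=[(tip-O)@bx,(tip-O)@by,tip[2]]
    a=np.deg2rad(lean); z=np.sin(a)*bx-np.cos(a)*ez; y=-by; Rt=np.c_[np.cross(y,z),y,z]
    dr=Rn.from_matrix(Rt@R.T).as_rotvec()
    print("t %.2f"%s["clock"],"tcp",np.round(p,4),"tip in board",np.round(tb,4),"q",np.round(s["q"],2),"F",np.round(s["wrist_force"],1),"rot needed",np.round(dr,4))
    if tipB is not None:
        tw=O+tipB[0]*bx+tipB[1]*by+tipB[2]*ez; tc=tw-.097*z; print("target tcp",np.round(tc,4),"delta",np.round(tc-p,4))
E
python3 - <<'E'
from h import *
from bench import arm
report(arm,(-.145,.084,.115))
E
```

```text
t 2.48 tcp [ 0.4058 -0.2885  0.5086] tip in board [-0.2469  0.2352  0.4116] q [-0.73  0.03  1.02 -0.01  2.1  -0.9 ] F [-0.3  0.5 -0.3] rot needed [0.7724 0.1384 0.032 ]
target tcp [ 0.546  -0.2248  0.1836] delta [ 0.1402  0.0637 -0.325 ]
```

Call:
{"fn": "step_arm", "kwargs": {"translation": [[0.014,-0.002,-0.01],[0.014,-0.002,-0.01],[0.014,-0.002,-0.01],[0.014,-0.002,-0.01],[0.014,-0.002,-0.01],[0.014,-0.002,-0.01],[0.014,-0.002,-0.01],[0.014,-0.002,-0.01],[0.014,-0.002,-0.01],[0.014,-0.002,-0.01]], "rot": [[0.077,0.0138,0.003],[0.077,0.0138,0.003],[0.077,0.0138,0.003],[0.077,0.0138,0.003],[0.077,0.0138,0.003],[0.077,0.0138,0.003],[0.077,0.0138,0.003],[0.077,0.0138,0.003],[0.077,0.0138,0.003],[0.077,0.0138,0.003]], "grip": [0.05,0.05,0.05,0.05,0.05,0.05,0.05,0.05,0.05,0.05]}}

```text
clock: 3.32
tcp_pos: [0.5498, -0.3164, 0.4047]
eef_rot: [0.584, 0.709, 0.249, -0.308]
wrist_force: [0.4, 1.0, -0.4]
opening: 0.529
```

```bash
python3 - <<'E'
from h import *
from bench import arm
report(arm,(-.145,.084,.115))
E
```

```text
t 3.32 tcp [ 0.5498 -0.3164  0.4047] tip in board [-0.2335  0.0988  0.338 ] q [-0.78  0.62  0.63  0.72  2.48 -0.53] F [ 0.4  1.  -0.4] rot needed [-0.0258 -0.0122  0.0118]
target tcp [ 0.546  -0.2248  0.1836] delta [-0.0038  0.0916 -0.2211]
```

Call:
{"fn": "step_arm", "kwargs": {"translation": [[0,0.006,-0.018],[0,0.006,-0.018],[0,0.006,-0.018],[0,0.006,-0.018],[0,0.006,-0.018],[0,0.006,-0.018],[0,0.006,-0.018],[0,0.006,-0.018],[0,0.006,-0.018],[0,0.006,-0.018]], "rot": [[-0.003,-0.001,0.001],[-0.003,-0.001,0.001],[-0.003,-0.001,0.001],[-0.003,-0.001,0.001],[-0.003,-0.001,0.001],[-0.003,-0.001,0.001],[-0.003,-0.001,0.001],[-0.003,-0.001,0.001],[-0.003,-0.001,0.001],[-0.003,-0.001,0.001]], "grip": [0.05,0.05,0.05,0.05,0.05,0.05,0.05,0.05,0.05,0.05]}}

```text
clock: 4.15
tcp_pos: [0.5534, -0.2594, 0.1964]
eef_rot: [0.585, 0.71, 0.24, -0.308]
wrist_force: [0.3, 0.6, -0.3]
opening: 0.533
```

```bash
python3 - <<'E'
from h import *
from bench import arm
import cv2
report(arm,(-.145,.084,.115))
for n in ("scene","top"):
    c=arm.camera(n); cv2.imwrite(f"pics/{n}1.png",c["color"]); pickle.dump(c,open(f"{n}1.pkl","wb"))
a=cv2.imread("pics/scene1.png")[100:300,150:380]; b=cv2.imread("pics/top1.png")[80:280,180:410]
cv2.imwrite("pics/m1.png",cv2.resize(cv2.vconcat([a,b]),None,fx=1.5,fy=1.5,interpolation=cv2.INTER_CUBIC))
E
```

```text
t 4.15 tcp [ 0.5534 -0.2594  0.1964] tip in board [-0.1791  0.0847  0.129 ] q [-0.71  0.59  1.09  0.52  2.09 -0.79] F [ 0.3  0.6 -0.3] rot needed [-0.0132 -0.0225  0.007 ]
target tcp [ 0.546  -0.2248  0.1836] delta [-0.0074  0.0345 -0.0128]
```

View pics/m1.png

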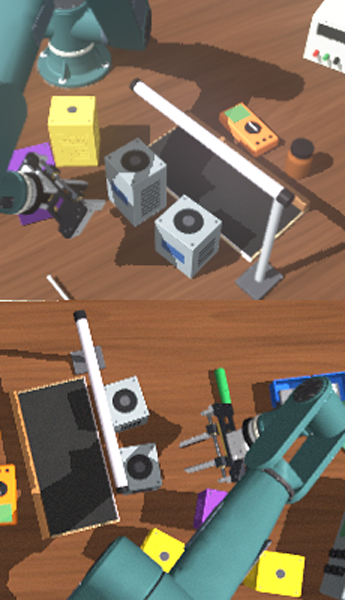

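Call:
{"fn": "step_arm", "kwargs": {"translation": [[-0.003,0.0135,-0.003],[-0.003,0.0135,-0.003],[-0.003,0.0135,-0.003],[-0.003,0.0135,-0.003],[0,0,0]], "rot": [[-0.003,-0.006,0.002],[-0.003,-0.006,0.002],[-0.003,-0.006,0.002],[-0.003,-0.006,0.002],[0,0,0]], "grip": [0.05,0.05,0.05,0.05,0.05]}}

```text
clock: 4.67
tcp_pos: [0.5409, -0.2049, 0.184]
eef_rot: [0.582, 0.716, 0.242, -0.299]
wrist_force: [-0.5, -0.7, -0.4]
opening: 0.534
```

```bash
python3 - <<'E'
from h import *
from bench import arm
report(arm,(-.1,.084,.115))
E
```

```text
t 4.67 tcp [ 0.5409 -0.2049  0.184 ] tip in board [-0.1241  0.085   0.1157] q [-0.66  0.5   1.24  0.53  2.   -0.8 ] F [-0.5 -0.7 -0.4] rot needed [-0.0051 -0.0024  0.0004]
target tcp [ 0.5368 -0.1808  0.1836] delta [-0.0041  0.0242 -0.0004]
```

Aligned. Now a slow push to the edge.

Call:
{"fn": "step_arm", "kwargs": {"translation": [[-0.0006,0.003,0],[-0.0006,0.003,0],[-0.0006,0.003,0],[-0.0006,0.003,0],[-0.0006,0.003,0],[-0.0006,0.003,0],[-0.0006,0.003,0],[-0.0006,0.003,0],[0,0,0]], "rot": [[0,0,0],[0,0,0],[0,0,0],[0,0,0],[0,0,0],[0,0,0],[0,0,0],[0,0,0],[0,0,0]], "grip": [0.05,0.05,0.05,0.05,0.05,0.05,0.05,0.05,0.05]}}

```text
clock: 5.42
tcp_pos: [0.539, -0.1857, 0.1906]
eef_rot: [0.584, 0.718, 0.243, -0.291]
wrist_force: [0.8, -1.3, 1.0]
opening: 0.534
```

```bash
python3 - <<'E'
from h import *
from bench import arm
import cv2
report(arm,(-.098,.084,.115))
for n in ("scene","top"):
    c=arm.camera(n); cv2.imwrite(f"pics/{n}2.png",c["color"]); pickle.dump(c,open(f"{n}2.pkl","wb"))
a=cv2.imread("pics/scene2.png")[175:265,210:310]; b=cv2.imread("pics/top2.png")[150:240,210:310]
cv2.imwrite("pics/m2.png",cv2.resize(cv2.hconcat([a,b]),None,fx=4,fy=4,interpolation=cv2.INTER_CUBIC))
E
```

```text
t 5.42 tcp [ 0.539  -0.1857  0.1906] tip in board [-0.1057  0.0817  0.1215] q [-0.65  0.46  1.28  0.54  1.97 -0.78] F [ 0.8 -1.3  1. ] rot needed [0.0051 0.0105 0.0073]
target tcp [ 0.5363 -0.1788  0.1836] delta [-0.0026  0.0069 -0.007 ]
```

View pics/m2.png

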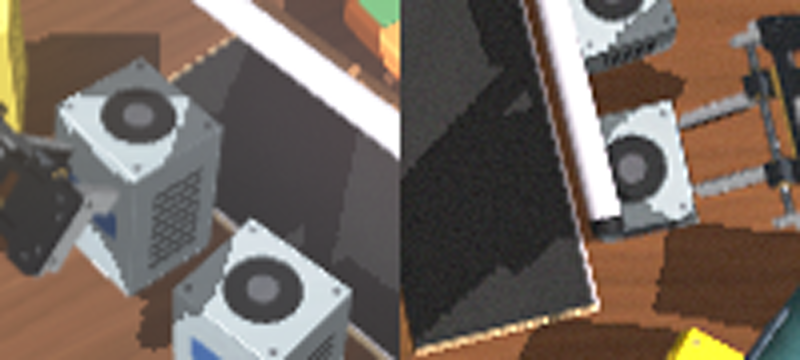

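Both fingers are on the blue face, at top crop (690,120) and (690,190), and the box has about 8 mm left to go.

Call:
{"fn": "step_arm", "kwargs": {"translation": [[-0.001,0.004,-0.001],[-0.001,0.004,-0.001],[-0.001,0.003,-0.001],[0,0,0]], "rot": [[0.001,0.002,0.001],[0.001,0.002,0.001],[0.001,0.002,0.001],[0,0,0]], "grip": [0.05,0.05,0.05,0.05]}}

```text
clock: 5.85
tcp_pos: [0.5357, -0.1739, 0.1874]
eef_rot: [0.583, 0.717, 0.243, -0.295]
wrist_force: [0.8, -1.8, 2.4]
opening: 0.532
```

```bash
python3 - <<'E'
from h import *
from bench import arm
import cv2
report(arm,(-.098,.084,.115))
for n in ("scene","top"):
    c=arm.camera(n); cv2.imwrite(f"pics/{n}3.png",c["color"]); pickle.dump(c,open(f"{n}3.pkl","wb"))
a=cv2.imread("pics/scene3.png")[175:265,210:310]; b=cv2.imread("pics/top3.png")[150:240,210:310]
cv2.imwrite("pics/m3.png",cv2.resize(cv2.hconcat([a,b]),None,fx=4,fy=4,interpolation=cv2.INTER_CUBIC))
E
```

```text
t 5.85 tcp [ 0.5357 -0.1739  0.1874] tip in board [-0.0932  0.0831  0.1187] q [-0.63  0.45  1.31  0.54  1.96 -0.78] F [ 0.8 -1.8  2.4] rot needed [0.0008 0.0039 0.0041]
target tcp [ 0.5363 -0.1788  0.1836] delta [ 0.0007 -0.0049 -0.0038]
```

View pics/m3.png

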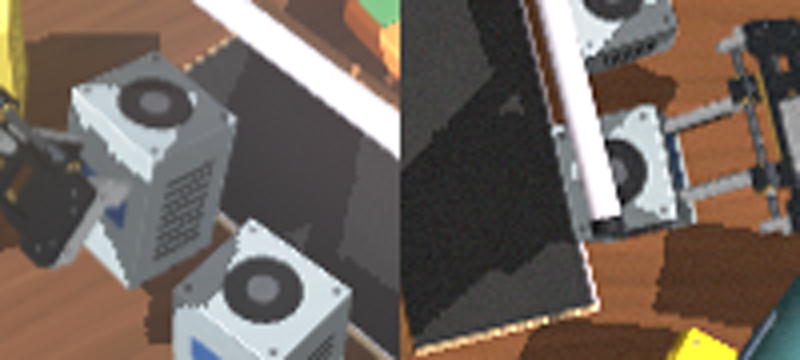

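The top has moved more than the bottom, so the box may be tilting. I'll fit its pose with tilt.

```bash
cat >> h.py <<'E'
def fit6(obs,p0=None):
    """p=(bx,by,bz in board, yaw rel, tip angle)"""
    def pose(p,L):
        R=Rn.from_euler("zy",[p[3],p[4]]).as_matrix(); X=np.atleast_2d(L)@R.T+[p[0],p[1],p[2]]
        return frame(B,X)
    def r(p): return np.concatenate([(proj(c,pose(p,L))[0]-u) for c,u,L in obs]+[[ (p[2]-.0)*300]])
    o=least_squares(r,[-.05,.084,0,0,0] if p0 is None else p0,loss="soft_l1"); print("box in board x y z yaw tip",np.round(o.x,4)); print(np.round(o.fun[:-1].reshape(-1,2),1).tolist()); return o.x
E
python3 - <<'E'
from h import *
S=pickle.load(open("scene3.pkl","rb"));T=pickle.load(open("top3.pkl","rb"))
s=lambda z:pix(z,4,(210,175)); t=lambda z:pix((z[0]-400,z[1]),4,(210,150)); h=.15
fit6([(S,s((157,52)),(.045,.05,h)),(S,s((237,122)),(.045,-.05,h)),(S,s((150,158)),(-.045,-.05,h)),(S,s((70,88)),(-.045,.05,h)),(S,s((132,288)),(-.045,-.05,0.0)),(S,s((155,103)),(0,0,h)),
(T,t((657,105)),(-.045,-.05,h)),(T,t((692,222)),(-.045,.05,h))])
S=pickle.load(open("scene2.pkl","rb"))
fit6([(S,s((140,57)),(.045,.05,h)),(S,s((222,126)),(.045,-.05,h)),(S,s((135,182)),(-.045,-.05,h)),(S,s((58,102)),(-.045,.05,h)),(S,s((135,295)),(-.045,-.05,0.0)),(S,s((137,115)),(0,0,h))])
E
```

```text
box in board x y z yaw tip [-0.0615  0.0846  0.0025 -0.0492  0.1565]
[[0.1, -0.9], [0.1, -0.7], [-0.4, 1.7], [-0.2, 0.2], [-0.3, 1.3], [-0.5, 0.3], [-0.8, 0.4], [-4.0, -0.2]]
box in board x y z yaw tip [-0.0584  0.085  -0.0006 -0.0346  0.0345]
[[0.6, -0.9], [0.4, -0.3], [-0.3, -0.2], [-1.0, 0.8], [-0.2, 0.5], [0.3, -0.0]]
```

The box is starting to tip (about 0.15 rad) with its base still about 10 mm short of the edge, because I'm pushing too high. I'll back off so it settles upright, then push low to seat it against the step.

Call:
{"fn": "step_arm", "kwargs": {"translation": [[0.001,-0.004,0],[0.001,-0.004,0],[0.001,-0.005,0],[0.002,-0.008,0],[0.002,-0.012,0],[0.002,-0.013,0],[0,0,-0.025],[0,0,-0.025],[0,0,-0.022],[0,0,0]], "rot": [[0,0,0],[0,0,0],[0,0,0],[0,0,0],[0,0,0],[0,0,0],[0,0,0],[0,0,0],[0,0,0],[0,0,0]], "grip": [0.05,0.05,0.05,0.05,0.05,0.05,0.05,0.05,0.05,0.05]}}

```text
clock: 6.78
tcp_pos: [0.5453, -0.2265, 0.1108]
eef_rot: [0.583, 0.717, 0.242, -0.296]
wrist_force: [0.2, 0.3, -0.1]
opening: 0.535
```

```bash
cat > look.py <<'E'
import sys
from h import *
from bench import arm
import cv2
n0=sys.argv[1]
report(arm,eval(sys.argv[2]))
for n in ("scene","top"):
    c=arm.camera(n); cv2.imwrite(f"pics/{n}{n0}.png",c["color"]); pickle.dump(c,open(f"{n}{n0}.pkl","wb"))
a=cv2.imread(f"pics/scene{n0}.png")[175:265,210:310]; b=cv2.imread(f"pics/top{n0}.png")[150:240,210:310]
cv2.imwrite(f"pics/m{n0}.png",cv2.resize(cv2.hconcat([a,b]),None,fx=4,fy=4,interpolation=cv2.INTER_CUBIC))
E
python3 look.py 4 "(-.11,.084,.045)"
```

```text
t 6.78 tcp [ 0.5453 -0.2265  0.1108] tip in board [-0.1465  0.0846  0.0422] q [-0.69  0.59  1.25  0.49  1.91 -0.87] F [ 0.2  0.3 -0.1] rot needed [0.0003 0.0014 0.0041]
target tcp [ 0.5388 -0.1906  0.1136] delta [-0.0065  0.0359  0.0028]
```

View pics/m4.png

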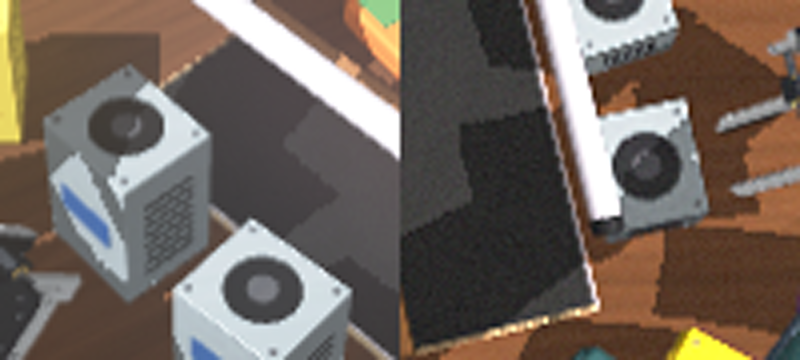

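The box is upright again and still short of the edge (disc centre at top crop (645,163)). Now a low push.

Call:
{"fn": "step_arm", "kwargs": {"translation": [[-0.002,0.01,0.001],[-0.002,0.01,0.001],[-0.001,0.006,0],[-0.001,0.004,0],[-0.001,0.004,0],[-0.001,0.004,-0.001],[-0.001,0.004,-0.001],[-0.001,0.004,-0.001],[0,0,0]], "rot": [[0,0,0.001],[0,0,0.001],[0,0,0.001],[0,0,0],[0,0,0],[0,0,0],[0,0,0],[0,0,0],[0,0,0]], "grip": [0.05,0.05,0.05,0.05,0.05,0.05,0.05,0.05,0.05]}}

```text
clock: 7.63
tcp_pos: [0.5389, -0.1788, 0.1229]
eef_rot: [0.581, 0.722, 0.242, -0.285]
wrist_force: [1.5, -1.5, -0.3]
opening: 0.532
```

```bash
python3 look.py 5 "(-.0957,.084,.045)"
```

```text
t 7.63 tcp [ 0.5389 -0.1788  0.1229] tip in board [-0.0997  0.0803  0.0531] q [-0.64  0.51  1.35  0.51  1.86 -0.85] F [ 1.5 -1.5 -0.3] rot needed [ 0.0144  0.0217 -0.0004]
target tcp [ 0.5359 -0.1766  0.1136] delta [-0.003   0.0022 -0.0094]
```

View pics/m5.png

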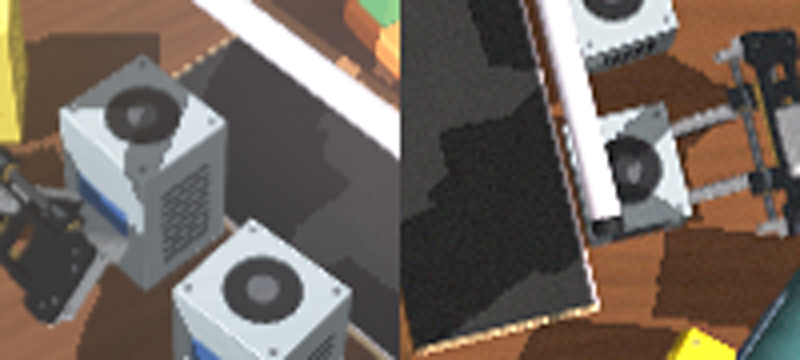

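Call:
{"fn": "step_arm", "kwargs": {"translation": [[-0.001,0.003,-0.003],[-0.001,0.003,-0.003],[-0.001,0.003,-0.003],[-0.001,0.003,-0.001],[0,0,0]], "rot": [[0.004,0.006,0],[0.004,0.006,0],[0.004,0.006,0],[0.003,0.004,0],[0,0,0]], "grip": [0.05,0.05,0.05,0.05,0.05]}}

```text
clock: 8.15
tcp_pos: [0.5378, -0.1729, 0.1164]
eef_rot: [0.585, 0.718, 0.241, -0.29]
wrist_force: [0.3, -1.4, 1.4]
opening: 0.532
```

```bash
python3 look.py 6 "(-.0957,.084,.045)"
```

```text
t 8.15 tcp [ 0.5378 -0.1729  0.1164] tip in board [-0.0933  0.0805  0.0471] q [-0.63  0.51  1.36  0.52  1.85 -0.84] F [ 0.3 -1.4  1.4] rot needed [0.0097 0.0088 0.0058]
target tcp [ 0.5359 -0.1766  0.1136] delta [-0.0019 -0.0037 -0.0029]
```

View pics/m6.png

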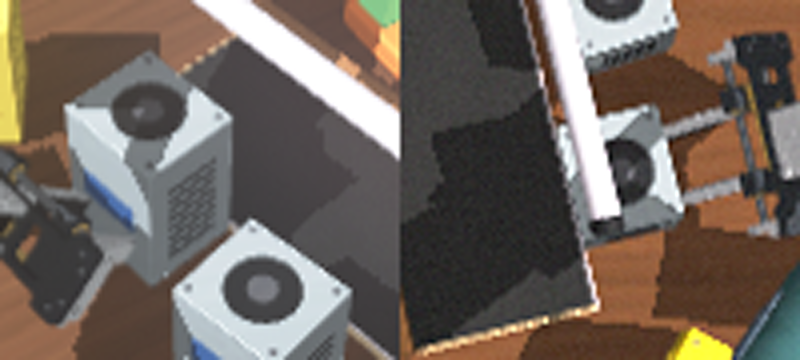

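```bash
python3 - <<'E'
from h import *
S=pickle.load(open("scene6.pkl","rb"));T=pickle.load(open("top6.pkl","rb"))
s=lambda z:pix(z,4,(210,175)); t=lambda z:pix((z[0]-400,z[1]),4,(210,150)); h=.15
fit6([(S,s((150,50)),(.045,.05,h)),(S,s((232,118)),(.045,-.05,h)),(S,s((150,175)),(-.045,-.05,h)),(S,s((65,103)),(-.045,.05,h)),(S,s((155,286)),(-.045,-.05,0.0)),(S,s((148,110)),(0,0,h)),
(T,t((660,105)),(-.045,-.05,h)),(T,t((685,222)),(-.045,.05,h))])
E
```

```text
box in board x y z yaw tip [-0.0392  0.0843 -0.0013 -0.0181 -0.029 ]
[[0.1, -1.0], [0.3, -0.5], [-1.1, 0.8], [-0.3, 0.1], [-0.3, 0.3], [0.0, -0.1], [-0.5, 0.1], [-0.4, -1.0]]
```

Call:
{"fn": "step_arm", "kwargs": {"translation": [[-0.001,0.003,-0.001],[-0.001,0.003,-0.001],[0,0,0]], "rot": [[0.003,0.004,0.002],[0.003,0.004,0.002],[0,0,0]], "grip": [0.05,0.05,0.05]}}

```text
clock: 8.5
tcp_pos: [0.5378, -0.1725, 0.1167]
eef_rot: [0.586, 0.719, 0.239, -0.289]
wrist_force: [0.4, -0.9, 0.9]
opening: 0.534
```

```bash
python3 look.py 7 "(-.0957,.084,.045)"
```

```text
t 8.50 tcp [ 0.5378 -0.1725  0.1167] tip in board [-0.0933  0.0805  0.047 ] q [-0.63  0.51  1.36  0.51  1.85 -0.84] F [ 0.4 -0.9  0.9] rot needed [0.0152 0.0082 0.0065]
target tcp [ 0.5359 -0.1766  0.1136] delta [-0.002  -0.0041 -0.0031]
```

View pics/m7.png

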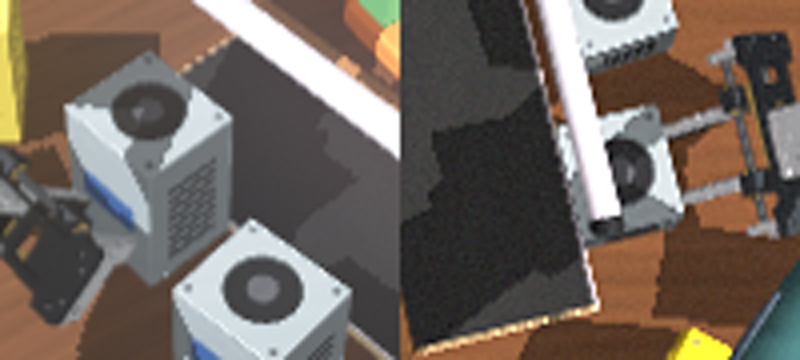

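No further motion on the last push and the fit puts x at about -0.042, so it is at the step. One firmer nudge to confirm.

Call:
{"fn": "step_arm", "kwargs": {"translation": [[-0.001,0.005,-0.002],[-0.001,0.005,-0.001],[0,0,0]], "rot": [[0.004,0.003,0.002],[0.004,0.003,0.002],[0,0,0]], "grip": [0.05,0.05,0.05]}}

```text
clock: 8.85
tcp_pos: [0.5377, -0.1719, 0.1177]
eef_rot: [0.588, 0.72, 0.235, -0.284]
wrist_force: [-0.7, -0.1, -0.7]
opening: 0.531
```

```bash
python3 look.py 8 "(-.115,.084,.12)"
```

```text
t 8.85 tcp [ 0.5377 -0.1719  0.1177] tip in board [-0.0935  0.0804  0.0472] q [-0.62  0.5   1.37  0.51  1.84 -0.84] F [-0.7 -0.1 -0.7] rot needed [0.0276 0.0106 0.0074]
target tcp [ 0.5398 -0.1955  0.1886] delta [ 0.0021 -0.0236  0.0709]
```

View pics/m8.png

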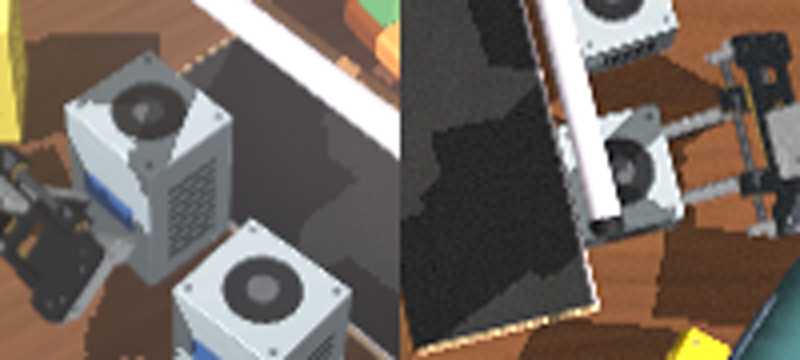

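The box did not move, so step 1 is done. Now I retreat, raise to about 100 mm and tip. The wrist camera sits on the lamp side of the tool, so I keep the push point moderate.

Call:
{"fn": "step_arm", "kwargs": {"translation": [[0.002,-0.012,0],[0.002,-0.012,0],[0,0,0.02],[0,0,0.02],[-0.001,0,0.012],[0,0,0]], "rot": [[0.007,0.003,0.002],[0.007,0.003,0.002],[0.007,0.003,0.002],[0.006,0.002,0.001],[0,0,0],[0,0,0]], "grip": [0.05,0.05,0.05,0.05,0.05,0.05]}}

```text
clock: 9.45
tcp_pos: [0.5374, -0.1892, 0.1628]
eef_rot: [0.579, 0.714, 0.243, -0.312]
wrist_force: [-0.2, -0.7, 0.3]
opening: 0.531
```

```bash
python3 - <<'E'
from h import *
from bench import arm
report(arm,(-.096,.084,.1))
E
```

```text
t 9.45 tcp [ 0.5374 -0.1892  0.1628] tip in board [-0.1065  0.0865  0.0961] q [-0.65  0.51  1.28  0.53  1.98 -0.8 ] F [-0.2 -0.7  0.3] rot needed [-0.0231 -0.0196 -0.0063]
target tcp [ 0.5359 -0.1769  0.1686] delta [-0.0015  0.0123  0.0058]
```

Call:
{"fn": "step_arm", "kwargs": {"translation": [[-0.001,0.006,0.002],[-0.001,0.006,0.003],[-0.0015,0.007,0.004],[-0.0015,0.007,0.004],[-0.0015,0.007,0.004],[-0.0015,0.007,0.0035],[-0.0015,0.007,0.0035]], "rot": [[0,0,0],[0,0,0],[0,0,0],[0,0,0],[0,0,0],[0,0,0],[0,0,0]], "grip": [0.05,0.05,0.05,0.05,0.05,0.05,0.05]}}

```text
clock: 10.03
tcp_pos: [0.5269, -0.141, 0.1875]
eef_rot: [0.58, 0.713, 0.242, -0.31]
wrist_force: [-0.6, -2.1, -0.0]
opening: 0.532
```

```bash
python3 look.py 9 "(-.05,.084,.12)"
```

```text
t 10.03 tcp [ 0.5269 -0.141   0.1875] tip in board [-0.0575  0.0867  0.1206] q [-0.6   0.41  1.36  0.56  1.96 -0.75] F [-0.6 -2.1 -0. ] rot needed [-0.0202 -0.0197 -0.003 ]
target tcp [ 0.5264 -0.1319  0.1886] delta [-0.0005  0.0092  0.0011]
```

View pics/m9.png

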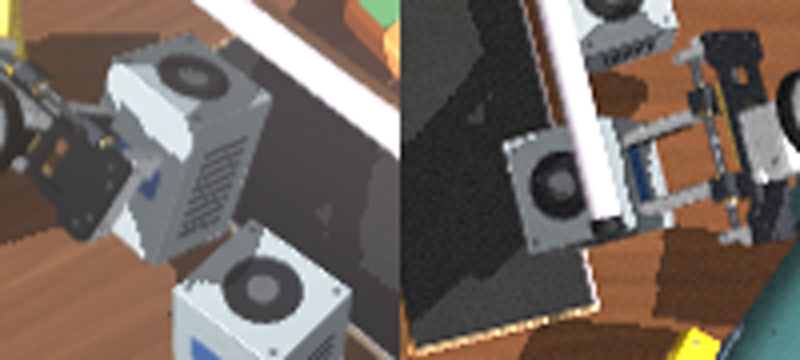

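It is tipping cleanly, with the disc now over the board at top crop (558,185). Continuing.

Call:
{"fn": "step_arm", "kwargs": {"translation": [[-0.0015,0.008,0.002],[-0.0015,0.008,0.002],[-0.0015,0.008,0.001],[-0.0015,0.008,0.001]], "rot": [[0,0,0],[0,0,0],[0,0,0],[0,0,0]], "grip": [0.05,0.05,0.05,0.05]}}

```text
clock: 10.47
tcp_pos: [0.5201, -0.1056, 0.1942]
eef_rot: [0.579, 0.713, 0.243, -0.312]
wrist_force: [-0.2, -0.3, -0.0]
opening: 0.532
```

```bash
python3 look.py 10 "(-.02,.084,.13)"
```

```text
t 10.47 tcp [ 0.5201 -0.1056  0.1942] tip in board [-0.0211  0.0862  0.1276] q [-0.56  0.36  1.42  0.58  1.94 -0.72] F [-0.2 -0.3 -0. ] rot needed [-0.0246 -0.0206 -0.0049]
target tcp [ 0.5203 -0.1025  0.1986] delta [0.0002 0.0031 0.0044]
```

View pics/m10.png

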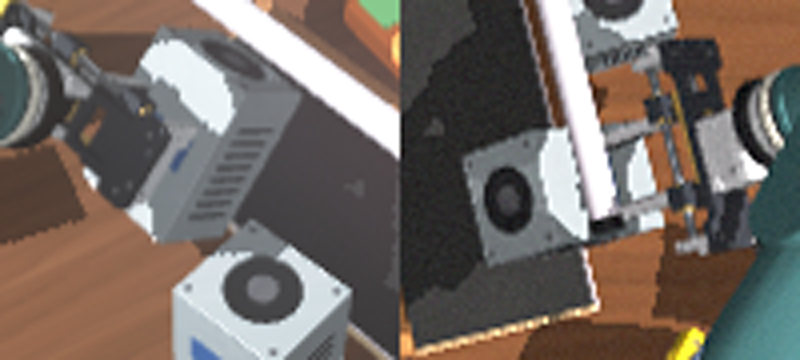

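Call:
{"fn": "step_arm", "kwargs": {"translation": [[-0.001,0.004,0.002],[0,0,0],[0,0,0],[0,0,0],[0,0,0]], "rot": [[0,0,0],[0,0,0],[0,0,0],[0,0,0],[0,0,0]], "grip": [0.05,0.05,0.05,0.05,0.05]}}

```text
clock: 10.98
tcp_pos: [0.5181, -0.0998, 0.1933]
eef_rot: [0.579, 0.712, 0.242, -0.314]
wrist_force: [-0.2, 0.3, 0.7]
opening: 0.528
```

```bash
python3 look.py 11 "(-.02,.084,.13)"
```

```text
t 10.98 tcp [ 0.5181 -0.0998  0.1933] tip in board [-0.0149  0.0874  0.1268] q [-0.55  0.36  1.43  0.58  1.93 -0.71] F [-0.2  0.3  0.7] rot needed [-0.0248 -0.0255 -0.0064]
target tcp [ 0.5203 -0.1025  0.1986] delta [ 0.0022 -0.0027  0.0053]
```

View pics/m11.png

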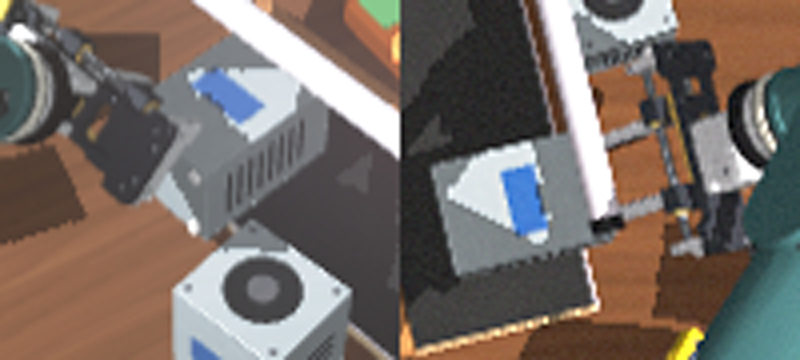

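It fell with the blue patch up. Retreating, then lowering behind the foot end.

Call:
{"fn": "step_arm", "kwargs": {"translation": [[0.003,-0.012,0.003],[0.003,-0.014,0.002],[0.003,-0.015,0],[0.003,-0.015,0],[0.003,-0.015,0],[0.003,-0.015,0],[0.003,-0.015,0],[0.002,-0.012,0],[0,0,-0.018],[0,0,-0.018],[0,0,-0.018],[0,0,-0.014],[0,0,0]], "rot": [[0,0,0],[0,0,0],[-0.005,-0.005,-0.001],[-0.005,-0.005,-0.001],[-0.005,-0.005,-0.001],[-0.005,-0.005,-0.001],[-0.005,-0.005,-0.001],[0,0,0],[0,0,0],[0,0,0],[0,0,0],[0,0,0],[0,0,0]], "grip": [0.05,0.05,0.05,0.05,0.05,0.05,0.05,0.05,0.05,0.05,0.05,0.05,0.05]}}

```text
clock: 12.17
tcp_pos: [0.5425, -0.2223, 0.1281]
eef_rot: [0.583, 0.718, 0.241, -0.294]
wrist_force: [-0.1, 0.4, -0.8]
opening: 0.53
```

```bash
python3 look.py 12 "(-.08,.084,.057)"
```

```text
t 12.17 tcp [ 0.5425 -0.2223  0.1281] tip in board [-0.1422  0.0865  0.0591] q [-0.68  0.57  1.26  0.5   1.92 -0.86] F [-0.1  0.4 -0.8] rot needed [0.0049 0.0045 0.003 ]
target tcp [ 0.5326 -0.1612  0.1256] delta [-0.0098  0.0611 -0.0025]
```

View pics/m12.png

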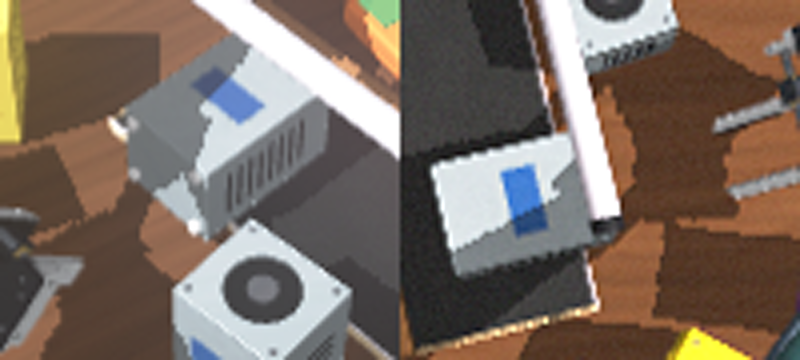

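```bash
cat >> h.py <<'E'
def back(c,u,z):
    f=lambda X:proj(c,[X[0],X[1],z])[0]-u
    X=least_squares(f,[.5,-.05]).x; d=X-B[:2]; c_,s_=np.cos(B[2]),np.sin(B[2]); return np.round([c_*d[0]+s_*d[1],-s_*d[0]+c_*d[1]],4)
E
python3 - <<'E'
from h import *
S=pickle.load(open("scene12.pkl","rb"));T=pickle.load(open("top12.pkl","rb"))
s=lambda z:pix(z,4,(210,175)); t=lambda z:pix((z[0]-400,z[1]),4,(210,150))
for z in ((432,163),(457,275)): print("top fan",back(T,t(z),.102))
for z in ((128,128),(207,180),(327,97)): print("scene",back(S,s(z),.102))
E
```

```text
top fan [0.1148 0.0331]
top fan [0.1153 0.135 ]
scene [-0.043   0.1113]
scene [-0.032   0.0283]
scene [0.1009 0.0248]
```

The box lies flat and square: fan end at x=0.115, width measured 102 mm, y centre 0.084. Before the final push I'll lean the tool another 10° for lamp clearance.

```bash
python3 - <<'E'
from h import *
from bench import arm
report(arm,(-.065,.084,.055),55)
E
```

```text
t 12.27 tcp [ 0.5432 -0.2225  0.1308] tip in board [-0.1427  0.0857  0.0617] q [-0.68  0.56  1.26  0.5   1.93 -0.86] F [ 0.2 -0.6  0.7] rot needed [0.1771 0.0433 0.003 ]
target tcp [ 0.5318 -0.1572  0.1106] delta [-0.0115  0.0653 -0.0202]
```

Call:
{"fn": "step_arm", "kwargs": {"translation": [[-0.003,0.016,-0.005],[-0.003,0.016,-0.005],[-0.003,0.016,-0.005],[-0.003,0.016,-0.005],[0,0,0]], "rot": [[0.044,0.011,0.001],[0.044,0.011,0.001],[0.044,0.011,0.001],[0.044,0.011,0],[0,0,0]], "grip": [0.05,0.05,0.05,0.05,0.05]}}

```text
clock: 12.68
tcp_pos: [0.534, -0.1585, 0.1184]
eef_rot: [0.558, 0.691, 0.294, -0.354]
wrist_force: [-0.7, 0.3, 0.4]
opening: 0.534
```

```bash
python3 - <<'E'
from h import *
from bench import arm
report(arm,(.019,.084,.055),55)
E
```

```text
t 12.68 tcp [ 0.534  -0.1585  0.1184] tip in board [-0.0669  0.0815  0.0626] q [-0.64  0.57  1.35  0.63  1.96 -0.84] F [-0.7  0.3  0.4] rot needed [0.0012 0.0105 0.0013]
target tcp [ 0.5145 -0.075   0.1106] delta [-0.0195  0.0835 -0.0078]
```

Call:
{"fn": "step_arm", "kwargs": {"translation": [[-0.002,0.008,-0.002],[-0.002,0.008,-0.002],[-0.002,0.008,-0.002],[-0.002,0.008,-0.001],[-0.002,0.008,-0.001],[-0.002,0.008,-0.001],[-0.002,0.008,-0.001],[0,0,0]], "rot": [[0,0.003,0],[0,0.003,0],[0,0.003,0],[0,0,0],[0,0,0],[0,0,0],[0,0,0],[0,0,0]], "grip": [0.05,0.05,0.05,0.05,0.05,0.05,0.05,0.05]}}

```text
clock: 13.35
tcp_pos: [0.5231, -0.1038, 0.1162]
eef_rot: [0.561, 0.694, 0.29, -0.346]
wrist_force: [-0.0, -0.1, -0.0]
opening: 0.534
```

```bash
sed -i 's/report(arm,eval(sys.argv\[2\]))/report(arm,eval(sys.argv[2]),55)/' look.py; python3 look.py 13 "(.019,.084,.055)"
```

```text
t 13.35 tcp [ 0.5231 -0.1038  0.1162] tip in board [-0.0123  0.0804  0.0587] q [-0.58  0.49  1.47  0.65  1.88 -0.83] F [-0.  -0.1 -0. ] rot needed [0.0197 0.019  0.0042]
target tcp [ 0.5145 -0.075   0.1106] delta [-0.0086  0.0289 -0.0056]
```

View pics/m13.png

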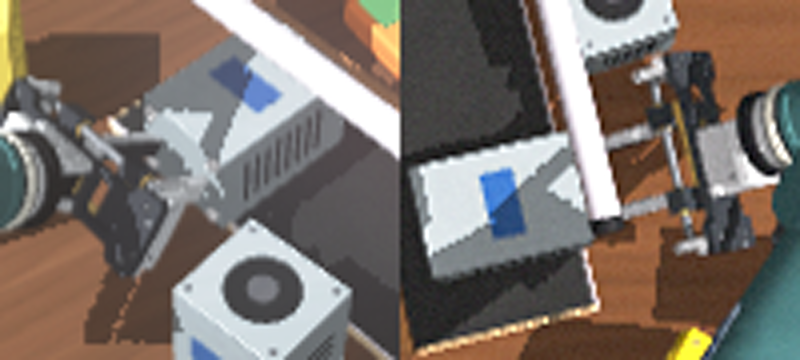

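Call:
{"fn": "step_arm", "kwargs": {"translation": [[-0.002,0.008,-0.002],[-0.002,0.008,-0.002],[-0.002,0.008,-0.002],[-0.002,0.008,-0.001],[0,0,0]], "rot": [[0.005,0.005,0.001],[0.005,0.005,0.001],[0.005,0.005,0.001],[0.004,0.004,0.001],[0,0,0]], "grip": [0.05,0.05,0.05,0.05,0.05]}}

```text
clock: 13.87
tcp_pos: [0.519, -0.078, 0.1148]
eef_rot: [0.561, 0.69, 0.293, -0.351]
wrist_force: [-0.4, -0.7, -0.4]
opening: 0.537
```

```bash
python3 look.py 14 "(.031,.084,.055)"; python3 - <<'E'
import cv2
a=cv2.imread("pics/top14.png")[150:245,180:290]; cv2.imwrite("pics/n14.png",cv2.resize(a,None,fx=6,fy=6,interpolation=cv2.INTER_CUBIC))
E
```

```text
t 13.87 tcp [ 0.519  -0.078   0.1148] tip in board [0.0145 0.079  0.0584] q [-0.56  0.47  1.51  0.67  1.85 -0.81] F [-0.4 -0.7 -0.4] rot needed [0.0082 0.0128 0.0071]
target tcp [ 0.512  -0.0632  0.1106] delta [-0.007   0.0148 -0.0042]
```

View pics/n14.png

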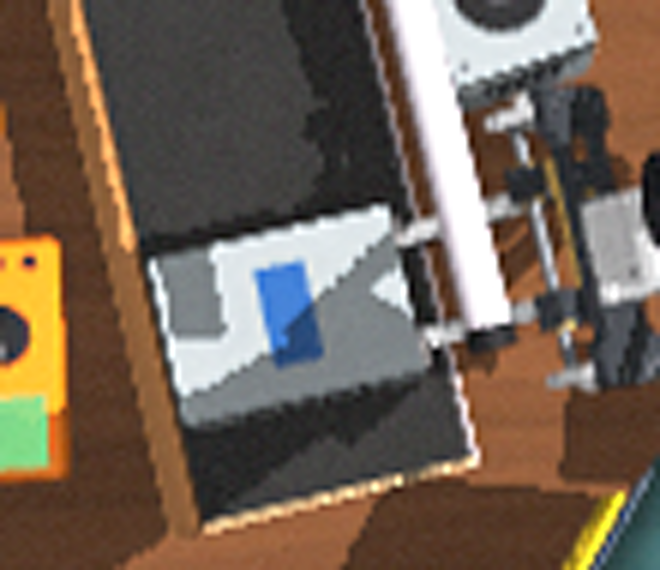

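```bash
python3 - <<'E'
from h import *
T=pickle.load(open("top14.pkl","rb"))
for z in ((148,258),(185,422),(388,206)): print(back(T,pix(z,6,(180,150)),.102))
for z in ((82,20),(143,248),(203,525)): print("fence top",back(T,pix(z,6,(180,150)),.036))
E
```

```text
[0.1627 0.0297]
[0.1627 0.1293]
[0.0175 0.0325]
fence top [ 0.1775 -0.1347]
fence top [0.1715 0.0143]
fence top [0.173  0.1893]
```

Call:
{"fn": "step_arm", "kwargs": {"translation": [[-0.001,0.007,-0.002],[-0.001,0.007,-0.001],[-0.001,0.006,-0.001],[0,0,0]], "rot": [[0.003,0.004,0.002],[0.003,0.004,0.002],[0.002,0.004,0.002],[0,0,0]], "grip": [0.05,0.05,0.05,0.05]}}

```text
clock: 14.3
tcp_pos: [0.5196, -0.0651, 0.114]
eef_rot: [0.562, 0.69, 0.291, -0.351]
wrist_force: [-0.1, 0.7, -0.4]
opening: 0.532
```

```bash
python3 look.py 15 "(.031,.084,.055)"; python3 - <<'E'
import cv2
a=cv2.imread("pics/top15.png")[150:245,180:290]; cv2.imwrite("pics/n15.png",cv2.resize(a,None,fx=6,fy=6,interpolation=cv2.INTER_CUBIC))
E
```

```text
t 14.30 tcp [ 0.5196 -0.0651  0.114 ] tip in board [0.0269 0.0759 0.0573] q [-0.54  0.46  1.52  0.68  1.84 -0.8 ] F [-0.1  0.7 -0.4] rot needed [0.0112 0.0105 0.0069]
target tcp [ 0.512  -0.0632  0.1106] delta [-0.0076  0.0018 -0.0033]
```

View pics/n15.png

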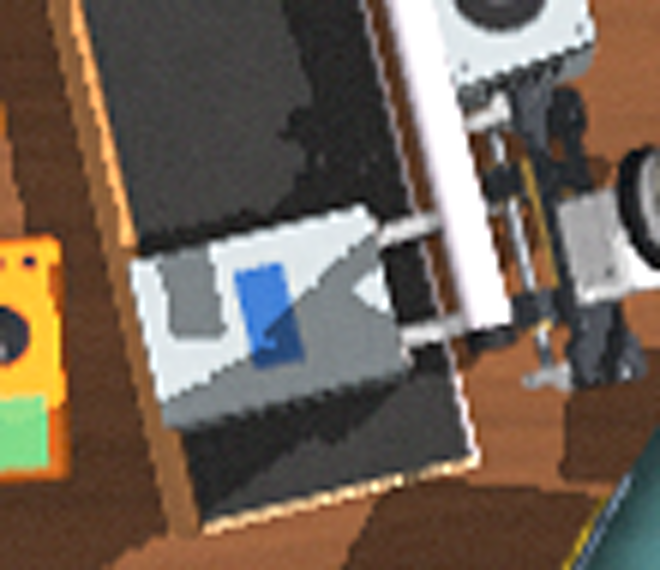

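Fan edge looks to be at the fence, image (132,262)-(168,425). One more firm press with force monitoring.

Call:
{"fn": "step_arm", "kwargs": {"translation": [[-0.002,0.007,-0.001],[-0.002,0.008,-0.001],[-0.002,0.01,-0.001],[0,0,0]], "rot": [[0.004,0.004,0.002],[0.003,0.003,0.002],[0.003,0.003,0.001],[0,0,0]], "grip": [0.05,0.05,0.05,0.05]}}

```text
clock: 14.73
tcp_pos: [0.5199, -0.0645, 0.118]
eef_rot: [0.569, 0.696, 0.281, -0.335]
wrist_force: [-0.1, 0.3, 0.7]
opening: 0.532
```

```bash
python3 look.py 16 "(.031,.084,.055)"; python3 - <<'E'
import cv2
a=cv2.imread("pics/top16.png")[150:245,180:290]; cv2.imwrite("pics/n16.png",cv2.resize(a,None,fx=6,fy=6,interpolation=cv2.INTER_CUBIC))
E
```

```text
t 14.73 tcp [ 0.5199 -0.0645  0.118 ] tip in board [0.025  0.075  0.0582] q [-0.53  0.44  1.53  0.66  1.81 -0.78] F [-0.1  0.3  0.7] rot needed [0.0504 0.0208 0.0124]
target tcp [ 0.512  -0.0632  0.1106] delta [-0.0079  0.0013 -0.0074]
```

View pics/n16.png

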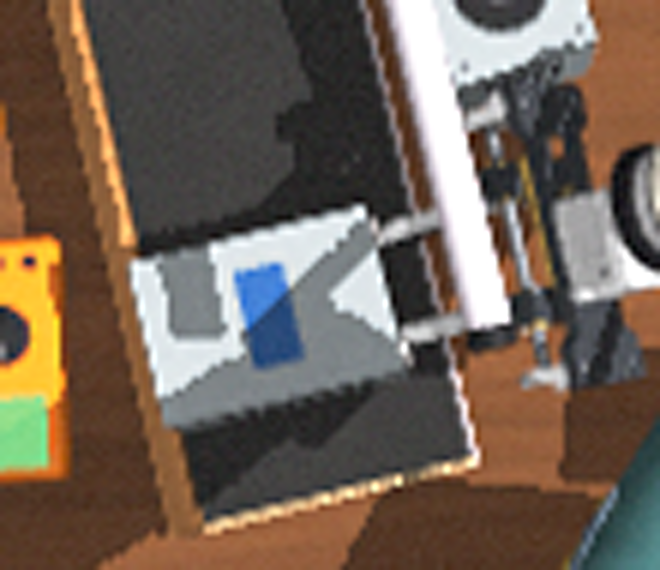

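No movement under the press, so the fan end is against the fence. Retreating straight back, then measuring.

Call:
{"fn": "step_arm", "kwargs": {"translation": [[0.001,-0.004,0],[0.001,-0.008,0],[0.002,-0.012,0],[0.003,-0.015,0.002],[0.003,-0.015,0.002],[0.003,-0.015,0.002],[0.003,-0.015,0.005],[0.003,-0.015,0.005],[0.003,-0.02,0.008],[0.003,-0.02,0.01],[0.003,-0.02,0.01],[0,0,0]], "rot": [[0,0,0],[0,0,0],[0,0,0],[0,0,0],[0,0,0],[0,0,0],[0,0,0],[0,0,0],[0,0,0],[0,0,0],[0,0,0],[0,0,0]], "grip": [0.05,0.05,0.05,0.05,0.05,0.05,0.05,0.05,0.05,0.05,0.05,0.05]}}

```text
clock: 15.83
tcp_pos: [0.5428, -0.2233, 0.1492]
eef_rot: [0.564, 0.69, 0.281, -0.356]
wrist_force: [0.1, -0.2, -0.8]
opening: 0.531
```

```bash
python3 look.py 17 "(.031,.084,.055)"; python3 - <<'E'
import cv2
a=cv2.imread("pics/top17.png")[120:245,160:300]; cv2.imwrite("pics/n17.png",cv2.resize(a,None,fx=4.5,fy=4.5,interpolation=cv2.INTER_CUBIC))
a=cv2.imread("pics/scene17.png")[140:300,200:370]; cv2.imwrite("pics/o17.png",cv2.resize(a,None,fx=3.5,fy=3.5,interpolation=cv2.INTER_CUBIC))
E
```

```text
t 15.83 tcp [ 0.5428 -0.2233  0.1492] tip in board [-0.133   0.0876  0.0921] q [-0.7   0.62  1.2   0.59  2.07 -0.82] F [ 0.1 -0.2 -0.8] rot needed [ 0.021  -0.0099 -0.0001]
target tcp [ 0.512  -0.0632  0.1106] delta [-0.0308  0.1601 -0.0386]
```

View pics/n17.png

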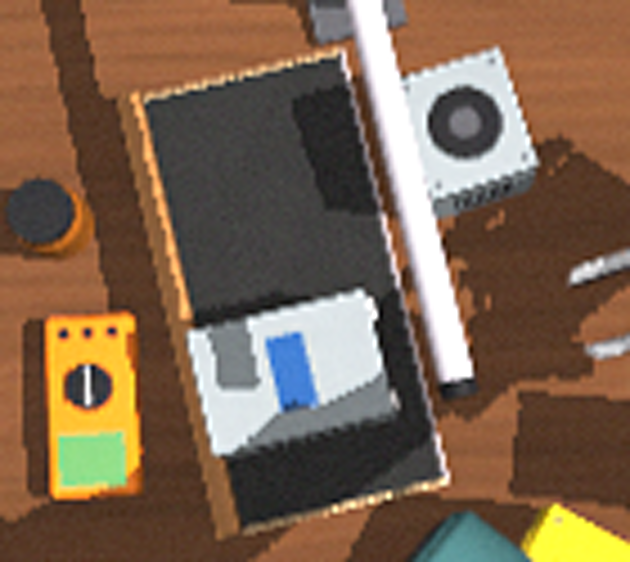

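View pics/o17.png

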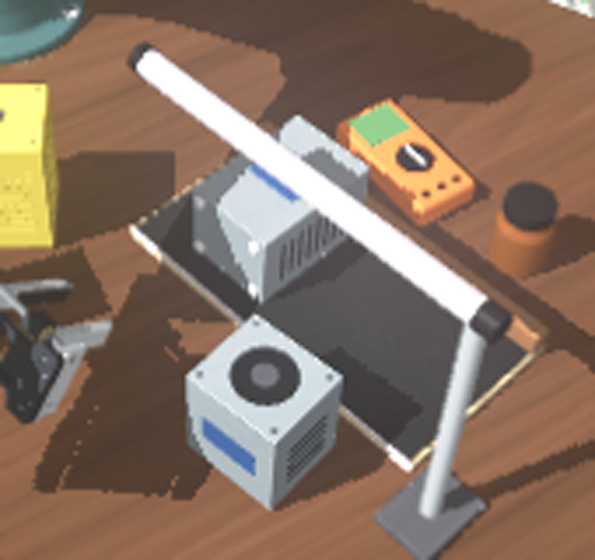

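```bash
python3 - <<'E'
from h import *
T=pickle.load(open("top17.pkl","rb"));S=pickle.load(open("scene17.pkl","rb"))
t=lambda z:pix(z,4.5,(160,120)); s=lambda z:pix(z,3.5,(200,140))
for z in ((189,330),(217,456),(372,290),(397,407)): print("top",back(T,t(z),.102))
for z in ((297,115),(368,168),(262,245)): print("scene",back(S,s(z),.102))
T0=pickle.load(open("top0.pkl","rb"))
import cv2
a=T0["color"][125:175,240:290].astype(float);b=T["color"][125:175,240:290].astype(float)
print("short shift px",cv2.phaseCorrelate(cv2.cvtColor(a.astype("uint8"),6).astype("float64"),cv2.cvtColor(b.astype("uint8"),6).astype("float64")))
E
```

```text
top [0.1721 0.0288]
top [0.1724 0.1307]
top [0.0244 0.0313]
top [0.0264 0.126 ]
scene [0.1722 0.1276]
scene [0.1713 0.0292]
scene [0.0273 0.0295]
short shift px ((-0.03212493638516989, -0.024061830946696006), 0.9308971219711865)
```

Fan end measures x = 0.172 ± 0.002 m in both views. It is square within about 0.01 rad, the short unit hasn't moved, and the tool is clear. Handing in.

```bash
python3 - <<'E'
from bench import arm
print(arm.job_done()); print(arm.read_state()["clock"])
E
```

```text
the job is handed in; nothing more can be done
None
the job is handed in; nothing more can be done
```

The tall converter is lying on its vented face on the board with its fan end against the back fence. I handed the job in about 16 s after the start; no verdict came back.

I pushed it to the step with two partly open fingers, the tool leaned back 45°. I tipped it over the edge from about 100 mm up, then pushed its foot end along with the tool leaned 55°.

- **Problem on the way:** the first push was too high, and the box began to tip about 10 mm short of the edge. I backed off, it settled upright, and a low push seated it against the step before the real tip.
- **Step 1:** the fit put the box at x about -0.039 to -0.042 m (limit -0.054). Two further pushes moved it no more.
- **Final position:** the fan end measured x = 0.171 to 0.172 m in both views (limit 0.168). That is 3 mm short of the fence's nominal 0.175 m, where the calibration is only good to about 2 mm. A last firm press did not move the box, so I take it as snug. It is square within about 0.01 to 0.02 rad.
- **Everything else:** the short converter shifted 0.03 px between the first and last pictures. The meter and jar look undisturbed. I did not re-measure the screwdriver at the end, but the tool stayed well above it. I saw no sign of touching the lamp bar, and the tool was clear of everything at hand-in.
- **Disagreement:** the wrist force stayed near 1 N even in the press against the fence, so the force reading did not confirm that contact; only the lack of movement did.

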